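# Shut the parts box: cover in its seat, hasp over the staple

### The arm

A 6-joint arm with a two-finger parallel gripper is mounted at the origin on the work surface. World frame = base frame: x ahead of the robot, y to its left, z up, the work surface at z = 0. Lengths are in m, angles in rad, forces in N, time in s.
With the tool pointing down it reaches from about 0.35 to 0.975 m from the base axis. Payload 4.9 kg.
Tool frame: the origin (TCP) lies on the centre line of the jaws, within the pads' length; the fingertips stand 19 mm ahead of it and the grasp point (between the pads) is the TCP; z points along the fingers, y is the line along which they close (so a half turn about z gives the same grasp; the last joint's range is limited). The gripper opens to 85 mm and grips with 20 to 120 N. Pads are 22 mm wide; open, the fingers measure 114 mm over their backs; the gripper's body (76 mm by 85 mm) begins 54 mm behind the grasp point. The pads swing forward as they close: fully open they stand 13 mm farther back than shut.
Start: joints at [-1.27, 0.053, 1.613, -0, 1.476, -0.119], TCP at [0.255, -0.571, 0.25] pointing down, gripper open.
Joint ranges: [-3.01, 3.01], [-1.01, 2.22], [0.06, 2.58], [-1.02, 4.17], [0.09, 2.62], [-3.14, 3.14]. Speed limits (rad/s): [2.57, 2.57, 3.14, 3.14, 3.14, 3.14].

### API

Orientations are given as a unit quaternion [w, x, y, z].
In Python, from plant import state, grab_frame, ticket, spotter gives the robot as it stands.
- The arm moves only by the tool apply_moves, never from a script. Its argument "series" is a list of rows, each an object of numbers: "jaw": the closure, from 0 (fully open) to 1 (shut); "dx", "dy", "dz": the shift along the tool's x, y, z in mm; "turn": the turn about the tool's z in rad. A call has 1 to 5 rows; each row is the pose to reach, as a shift and turn from the pose commanded when the call began, along the tool's axes at that moment; what a row does not reach only later rows make up. A row lasts 1/12 s, in which the tool goes at most 41.7 mm and 7.16 degrees, less where a joint would pass 70% of its speed; a pose out of reach is approached as far as the arm can. A call with a gripper value outside its range is refused whole. The fingers move at their own pace and stop on an object; the grip force is fixed at half the most. Time passes only in rows, so rows that repeat a pose let the fingers close. It gives the time, the measured TCP pose, the force, the opening and the grip force at its end, in the units of the state.
- state(): the state, without advancing time (a new reading comes with each control period).
- grab_frame(name): name is "scene" or "top"; returns a dict with "pixels" (400x640x3 uint8, red, green, blue), "mtx" (3x3 intrinsics, pixels), "camera_from_world" (4x4, takes a point from world to camera coordinates). Camera axes: x right, y down, z forward; pixel columns grow to the right and rows downward; lengths in m; the calibration is good to about 2 mm. A picture is of the moment at which its call begins. There is no depth.
- ticket.job_done(): hands the job in; it is judged then, once.
Trained networks look in a picture, given as the dict that the camera call returned (one of the last four; its "shot" number tells which), for a name from the list of things; names that differ only in an ending like _2 or _b are one class to them, and where a whole thing is asked for, a point or a joint stands for the part that bears it (a point fixed in the world has none). Each returns a list of dicts, best first, with "conf" (0 to 1); they miss things now and then, are a little off and sometimes report something else, mostly with a low value. They report only what shows in the picture. A call takes as long as a camera call. They do not tell look-alikes from the thing itself.
- spotter.outline_of(picture, target): "region" (400x640 bool, what is visible of it) and "extent" ([left, top, right, bottom] in pixels, round what is visible of it).
The state is a dict: "time": time; "joint_pos": joint angles; "joint_vel": joint speeds; "joint_efforts": joint torques, N m; "tool_pos": TCP position; "tool_rot": TCP orientation; "contact_force": force on the tool from outside, world axes, zero at the start; "ft_torque": the same for the moment, N m; "gripper_width": opening from 0.0 (shut) to 1.0 (fully open); "grasp_force": force on a finger pad.
Only numpy, scipy, OpenCV 4.12 (cv2) and the standard library are available. Lean on these libraries where they do the work, as an engineer would, in place of code of your own. Each camera call takes 0.05 s, during which the arm holds its last target. There are 200 camera calls.

### The job

Shut the steel parts box on the bench: turn its loose cover square and feel for the seat beneath it until the cover drops in, then swing the hasp over the cover's staple and press its end down, firmly but without ramming it, until the hasp lies fully down and the cover is level with the rim. Then let go, leaving the other things on the bench where they are.

Things in the scene. Friction and masses are not known exactly. Their poses are not given: they have to be found in the camera images.
- box: Grey steel parts box bolted to the bench, 202 (x) x 162 (y) x 90 mm high, at any yaw within 25 degrees of the world axes; origin at the centre of its underside. Inside its 7 mm walls lies a steel seat frame, level with the rim, square with the box, with an opening 154 (x) x 114 (y) mm and 8 mm deep for the cover. The hasp is hinged on its +y side.
- recess (a point): Centre of the box's mouth, level with the rim's top, 90 mm above the bench; axes as the box. The seat frame's opening is NOT centred here: it stands anywhere within 5 mm in x and in y, firmly, mostly hidden by the cover. Under it a springy gasket (1.4 N/mm) rises 5 mm above the ledge: a cover in its seat stands 1 to 3 mm proud of the rim and needs about 4 N more to be level.
- cover: Loose aluminium cover plate with a staple, 150 (x) x 110 (y) x 8 mm, about 0.4 kg; origin at the centre of its underside. It starts flat on the frame, twisted 15 to 23 degrees counterclockwise (from above) against the box. Square with the box (axes agreeing) it fits the seat frame's opening with 2 mm to spare each side, dropping 5 to 7 mm; let go off its seat it tips, low on the side it must go.
- cover_top (a point): Centre of the cover's upper face, 8 mm above its underside.
- staple (a point): Centre of the top of the staple, a loop of 8 mm round bar standing up on the cover: 8 mm thick along the cover's x, 28 mm long along its y, 24 mm high above the cover's upper face. It stands at the cover's y = +25 mm.
- hasp (a joint): Angle of the hasp, rad: 0 closed, flat across the cover; pi/2 upright; beyond, leaning outward from the box (range 0 to 2.7, starts at 1.85 to 2.25). Its hinge is stiff (0.55 N m of friction): it stays where it is left. Pressing its end home takes about 6 N, up to 10 N with the gasket, then it meets a firm stop at 0.
- hasp_hinge (a point): Middle of the hasp's hinge axis, on the box's +y side: 90 mm in y from the box's centre and 95 mm above the bench. The axis runs along the box's x.
- hasp_tab (a point): The hasp is a steel strap 46 mm wide, 4 mm thick and 114 mm long from its axis, with a 26 mm wide slot from 36 to 92 mm that passes over the staple. This point is the middle of the solid end tab beyond the slot (46 x 22 mm), 103 mm from the hinge axis, on the outer face, which is the upper face when closed.
- flask: Bystander: blue flask, 84 mm diameter, 220 mm tall; origin under its centre.
- plates: Bystander: stack of dark steel plates, about 112 x 112 x 24 mm; origin under its centre.
- wrench: Bystander: wrench 200 mm long, lying flat along its x.
Things that resemble listed ones, but are neither listed nor needed, are in the scene too. What is shaped like the cover but green or turquoise is not meant.

How it is judged:
On the way:
1. the cover lies square in its seat, on the gasket, with the hasp not yet over it (horizontal distance between cover_top and recess below 0.012 m and angle between the x axis of cover and the x axis of box, either way round below 0.06 rad and angle between cover's own z axis and vertical below 0.025 rad and z of cover_top in the frame of recess below 0.0055 m and value of joint hasp above 0.3 rad), for 0.2 s.
At the end, for the whole second after the job is handed in: The hasp is down over the staple (within 0.035 rad of closed) and stays there; the cover lies square in its seat (centre within 12 mm of the box's, turned less than 0.06 rad, tilted less than 0.025 rad), its upper face no more than 1.8 mm above the rim, at rest (horizontal distance between cover_top and recess below 0.012 m and angle between the x axis of cover and the x axis of box, either way round below 0.06 rad and angle between cover's own z axis and vertical below 0.025 rad and value of joint hasp below 0.035 rad and z of cover_top in the frame of recess below 0.0018 m and velocity of joint hasp below 0.05 rad/s and linear speed of cover below 0.02 m/s); the robot touches nothing.
It fails at once if the box or its hasp is rammed (robot pushes on it with more than 60 N) (contact force between any of the fingers, the arm and box above 60 N).
It fails at once if the flask is knocked away (moved more than 30 mm) (distance of flask from where it was at the start of the episode above 0.03 m).
It fails at once if the plates is knocked away (moved more than 30 mm) (distance of plates from where it was at the start of the episode above 0.03 m).
It fails at once if the wrench is knocked away (moved more than 30 mm) (distance of wrench from where it was at the start of the episode above 0.03 m).
It also fails if it takes over 61 s, if anything falls off the work surface, if the arm or the gripper's body presses on something with over 40 N, if the wrist force passes 120 N, or if a joint passes its speed limit or range.

## Working session

There is one attempt and no reset: what is moved stays moved. The work goes in short steps, Python scripts to look and compute and a tool call to move; the robot and the scene stay as the last step left them, time stands still between calls to the robot, and variables do not carry over. Pictures are saved under pics/ and viewed, at most 12 in all, crops included, and the job is handed in when it is done.

Besides the shell and the picture viewer there is one more tool, called as name(argument=value, ...) on one line, values as JSON. apply_moves: Moves the arm, as the interface text tells. Its arguments: {"type":"object","properties":{"series":{"type":"array","items":{"type":"object","properties":{"jaw":{"type":"number"},"dx":{"type":"number"},"dy":{"type":"number"},"dz":{"type":"number"},"turn":{"type":"number"}}}}},"required":["series"]}

```bash
ls; mkdir -p pics
cat > h.py <<'E'
import numpy as np, cv2
from plant import state, grab_frame, ticket, spotter
def save(f,n): cv2.imwrite('pics/'+n,cv2.cvtColor(f['pixels'],cv2.COLOR_RGB2BGR))
def unproj(f,uv,z):
    "pixel -> world at height z"
    K=f['mtx'];T=f['camera_from_world'];R=T[:3,:3];t=T[:3,3]
    d=R.T@np.linalg.solve(K,np.array([uv[0],uv[1],1.]));c=-R.T@t
    return c+d*(z-c[2])/d[2]
def proj(f,p):
    T=f['camera_from_world'];q=f['mtx']@(T[:3,:3]@np.asarray(p,float)+T[:3,3]);return q[:2]/q[2]
def tri(fs,uvs):
    P=[f['mtx']@f['camera_from_world'][:3] for f in fs]
    X=cv2.triangulatePoints(P[0],P[1],np.array(uvs[0],float).reshape(2,1),np.array(uvs[1],float).reshape(2,1));return (X[:3]/X[3]).ravel()
E
python3 - <<'E'
from h import *
a=grab_frame('scene');b=grab_frame('top')
save(a,'s0.png');save(b,'t0.png')
for f in(a,b):
    T=f['camera_from_world'];print(-T[:3,:3].T@T[:3,3],f['mtx'][0,0],T[:3,:3].round(3).tolist())
    for n in('box','cover','hasp','flask','plates','wrench'):
        print(n,[(round(o['conf'],2),o['extent']) for o in spotter.outline_of(f,n)])
print(state())
E
```

```text
pics
[1.06007699 0.41340919 1.12935641] 430.8892723224624 [[-0.587, 0.809, -0.009], [0.697, 0.5, -0.514], [-0.412, -0.308, -0.858]]
box [(0.74, [254.2, 155.7, 343.4, 240.0])]
cover [(0.95, [267.4, 160.6, 323.1, 213.8]), (0.79, [296.4, 120.1, 345.3, 151.8]), (0.67, [352.1, 212.5, 413.0, 260.7]), (0.63, [207.6, 237.9, 269.0, 301.1])]
hasp [(0.43, [306.3, 204.1, 334.1, 214.3])]
flask [(0.75, [170.8, 126.6, 211.5, 188.5])]
plates [(0.81, [219.1, 108.2, 264.1, 147.5])]
wrench [(0.56, [414.4, 258.7, 463.5, 317.7])]
[0.46257855 0.06874493 1.47642761] 489.70234108290776 [[-0.002, -1.0, 0.017], [-0.996, 0.001, -0.091], [0.091, -0.017, -0.996]]
box [(0.97, [295.9, 166.4, 384.9, 255.7])]
cover [(0.85, [323.4, 99.0, 367.2, 154.1]), (0.81, [348.6, 271.0, 405.8, 324.6]), (0.76, [325.1, 179.5, 368.1, 234.4]), (0.56, [226.5, 199.7, 287.5, 263.7]), (0.48, [291.1, 177.8, 318.7, 202.6])]
hasp [(0.6, [291.2, 178.9, 316.6, 206.9])]
flask [(0.93, [437.1, 155.0, 481.1, 190.5])]
plates [(0.78, [435.2, 229.5, 478.5, 277.0])]
wrench [(0.63, [178.2, 186.2, 197.3, 249.9])]
{'time': 0.7, 'joint_pos': array([-1.26999212e+00,  5.26958953e-02,  1.61290470e+00, -4.89152476e-06,
        1.47597743e+00, -1.18977813e-01]), 'joint_vel': array([ 1.74204972e-03,  1.71559505e-04, -1.51675906e-03, -1.57524995e-03,
       -7.42402165e-05,  1.04073350e-03]), 'joint_efforts': array([-1.04835071e-03, -3.93554091e+01, -3.70370793e+01, -1.61735575e-04,
        3.49817037e-04,  1.03869084e-05]), 'tool_pos': array([ 0.2547333 , -0.57071646,  0.25030331]), 'tool_rot': array([ 7.50425845e-06,  9.78053581e-01,  2.08353527e-01, -1.76075263e-06]), 'contact_force': array([ 0.05481553, -0.19341967, -0.27773417]), 'ft_torque': array([-0.05074474, -0.00361796, -0.03087228]), 'grasp_force': 0.0, 'gripper_width': 1.0024433895519376}
```

Run:
```python
import cv2,numpy as np
t=cv2.imread('pics/t0.png')[150:270,270:400];s=cv2.imread('pics/s0.png')[130:260,230:370]
t=cv2.resize(t,None,fx=4.5,fy=4.5,interpolation=cv2.INTER_CUBIC);cv2.imwrite('pics/t0c.png',t)
s=cv2.resize(s,None,fx=4.5,fy=4.5,interpolation=cv2.INTER_CUBIC);cv2.imwrite('pics/s0c.png',s)
```

```text
(no output)
```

View pics/t0c.png

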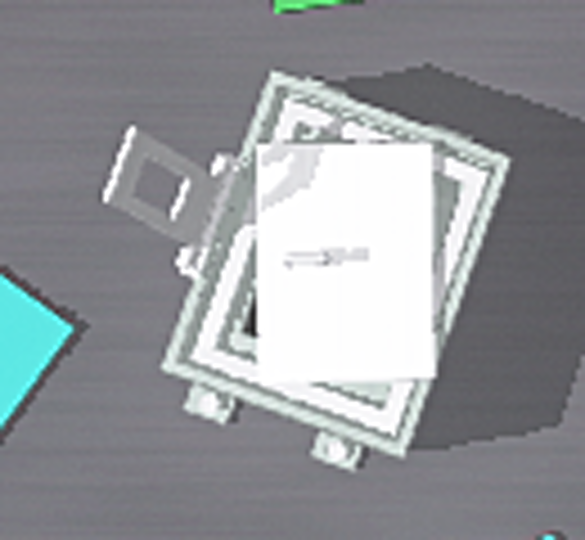

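View pics/s0c.png

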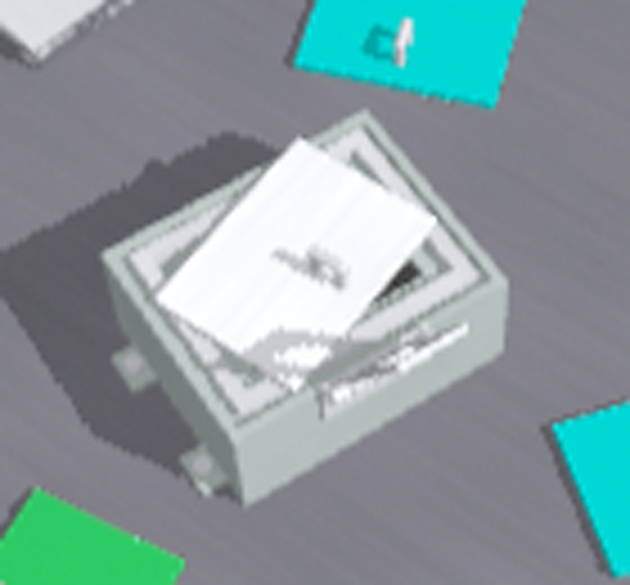

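View pics/t0.png

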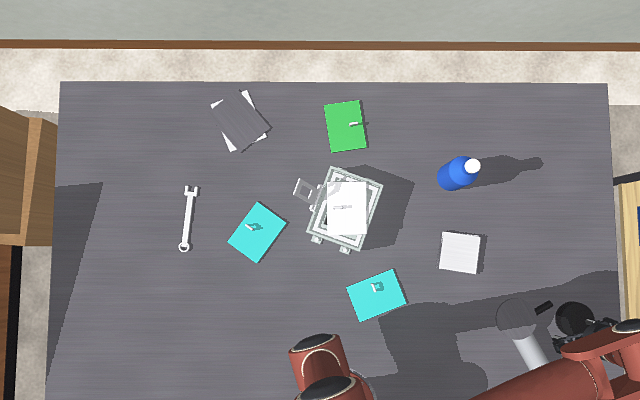

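```bash
cat > fit.py <<'E'
from h import *
from scipy.optimize import least_squares
def pts(p,L,W,sgn):
    x,y,z,a=p;c,s=np.cos(a),np.sin(a)
    return [np.array([x+c*i*L/2-s*j*W/2,y+s*i*L/2+c*j*W/2,z]) for i,j in sgn]
def fit(p0,L,W,obs):
    "obs: list of (frame, signs, pixels)"
    r=lambda p:np.concatenate([proj(f,q)-u for f,sg,uv in obs for q,u in zip(pts(p,L,W,sg),uv)])
    s=least_squares(r,p0);return s.x,s.fun.reshape(-1,2)
E
python3 - <<'E'
from fit import *
a=grab_frame('scene');b=grab_frame('top')
T=lambda l:[np.array(q)/4.5+(270-.4,150-.4) for q in l]
S=lambda l:[np.array(q)/4.5+(230-.4,130-.4) for q in l]
# box: signs (x,y): top TL=+x+y TR=+x-y BR=-x-y BL=-x+y
sg=[(1,1),(1,-1),(-1,-1),(-1,1)]
bt=T([(272,72),(508,157),(404,455),(165,368)])
g=unproj(b,sum(bt)/4,.09);p0=[g[0],g[1],.09,-.35]
print('pred scene',[((proj(a,q)-(230,130))*4.5).round() for q in pts(p0,.202,.162,sg)])
bs=S([(503,287),(365,112),(107,255),(240,432)])
for o in([(b,sg,bt)],[(b,sg,bt),(a,sg,bs)]):
    x,r=fit(p0,.202,.162,o);print('box',x.round(4),np.degrees(x[3]),r.round(1).tolist())
ct=T([(257,145),(435,145),(437,378),(257,381)])
g=unproj(b,sum(ct)/4,.098);c0=[g[0],g[1],.098,0]
print('pred',[((proj(a,q)-(230,130))*4.5).round() for q in pts(c0,.15,.11,sg)])
cs=S([(437,216),(302,138),(157,300)])
x,r=fit(c0,.15,.11,[(b,sg,ct),(a,sg[:3],cs)]);print('cover',x.round(4),np.degrees(x[3]),r.round(1).tolist())
E
```

```text
pred scene [array([235., 441.]), array([101., 252.]), array([366., 107.]), array([509., 279.])]
box [ 0.576  -0.0183  0.0731 -0.3478] -19.927867289393003 [[-0.1, 0.1], [0.1, 0.1], [0.1, -0.1], [-0.1, -0.1]]
box [ 0.5572 -0.0344  0.0143 -0.1562] -8.949215609727087 [[-2.8, 12.9], [-2.2, 2.3], [11.3, 2.6], [10.6, 13.6], [-49.7, 40.7], [-56.1, 45.4], [49.5, -25.5], [57.1, -34.3]]
pred [array([294., 385.]), array([153., 294.]), array([300., 134.]), array([437., 216.])]
cover [ 0.5579 -0.0153  0.1529  0.3907] 22.388024217040577 [[-10.7, 12.5], [-13.0, -2.8], [8.1, -3.7], [10.6, 11.3], [-13.1, 22.6], [-23.3, 31.7], [24.0, -48.3]]
```

```bash
cat >> fit.py <<'E'
SG=[(1,1),(1,-1),(-1,-1),(-1,1)]
def rect(f,pose,z=.09,s=1.7,hx=125,hy=105):
    "box-frame overhead view at height z: col=(hx+X)*s, row=(hy-Y)*s, mm"
    x,y,_,a=pose;c,sn=np.cos(a),np.sin(a);d=[(-hx,hy),(hx,hy),(hx,-hy),(-hx,-hy)]
    src=np.float32([proj(f,[x+(c*i-sn*j)/1e3,y+(sn*i+c*j)/1e3,z]) for i,j in d])
    dst=np.float32([((hx+i)*s,(hy-j)*s) for i,j in d])
    M=cv2.getPerspectiveTransform(src,dst)
    return cv2.warpPerspective(cv2.cvtColor(f['pixels'],cv2.COLOR_RGB2BGR),M,(int(2*hx*s),int(2*hy*s)),flags=cv2.INTER_CUBIC)
E
python3 - <<'E'
from fit import *
a=grab_frame('scene');b=grab_frame('top')
T=lambda l:[np.array(q)/4.5+(270-.4,150-.4) for q in l]
S=lambda l:[np.array(q)/4.5+(230-.4,130-.4) for q in l]
bt=T([(272,72),(508,157),(404,455),(165,368)]);bs=S([(240,432),(107,255),(365,112),(503,287)])
x,r=fit([.576,-.018,.09,-.35],.202,.162,[(b,SG,bt),(a,SG,bs)]);print('box',x.round(4),np.degrees(x[3]),r.round(1).tolist())
ct=T([(257,145),(435,145),(437,378),(257,381)]);cs=S([(294,388),(157,300),(302,138),(437,216)])
c,r=fit([.57,-.018,.098,0],.15,.11,[(b,SG,ct),(a,SG,cs)]);print('cover',c.round(4),np.degrees(c[3]),r.round(1).tolist())
x[2]=.09
cv2.imwrite('pics/r0.png',np.clip(np.hstack([rect(b,x,s=1.6),rect(a,x,s=1.6)]).astype(float)*.9,0,255).astype(np.uint8))
E
```

```text
box [ 0.574  -0.018   0.088  -0.3512] -20.124903295738797 [[0.1, -0.1], [0.8, 0.2], [0.3, 0.6], [-0.4, 0.3], [-0.9, 2.6], [-1.0, -0.0], [0.5, -0.4], [1.5, -1.1]]
cover [ 0.5742 -0.0226  0.0964  0.0038] 0.2152918180839475 [[0.3, -0.3], [-0.6, -0.4], [-0.3, 0.6], [0.7, 0.2], [0.4, 0.0], [-0.4, -0.5], [-0.3, -0.1], [0.3, 0.7]]
```

View pics/r0.png

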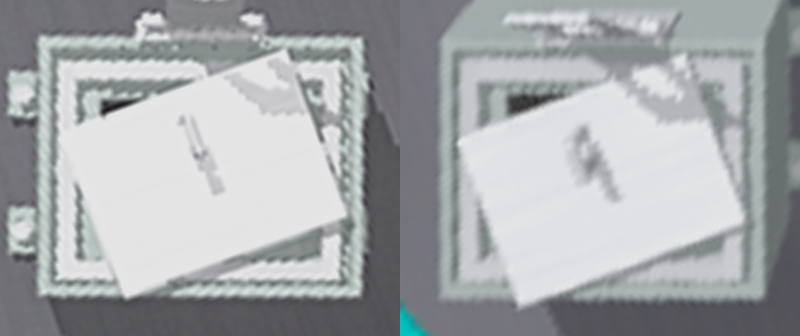

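apply_moves(series=[{"dx": 33,"dy": -24,"dz": -10,"jaw": 0},{"dx": 66,"dy": -48,"dz": -20,"jaw": 0},{"dx": 98,"dy": -73,"dz": -30,"jaw": 0},{"dx": 131,"dy": -98,"dz": -40,"jaw": 0},{"dx": 164,"dy": -122,"dz": -50,"jaw": 0}])

```text
invalid input at $.series[0]: expected keys jaw, dx, dy, dz, turn
```

apply_moves(series=[{"dx": 33,"dy": -24,"jaw": 0},{"dx": 66,"dy": -48,"jaw": 0},{"dx": 98,"dy": -73,"jaw": 0},{"dx": 131,"dy": -98,"jaw": 0},{"dx": 164,"dy": -122,"jaw": 0}])

```text
invalid input at $.series[0]: expected keys jaw, dx, dy, dz, turn
```

apply_moves(series=[{"dx": 33,"dy": -24,"jaw": 0},{"dx": 66,"dy": -48,"jaw": 0},{"dx": 98,"dy": -73,"jaw": 0},{"dx": 131,"dy": -98,"turn": -0.12,"jaw": 0},{"dx": 164,"dy": -122,"turn": -0.24,"jaw": 0}])

```text
invalid input at $.series[0]: expected keys jaw, dx, dy, dz, turn
```

apply_moves(series=[{"dx": 33,"dy": -24,"dz": -10,"turn": 0,"jaw": 0},{"dx": 66,"dy": -48,"dz": -20,"turn": 0,"jaw": 0},{"dx": 98,"dy": -73,"dz": -30,"turn": 0,"jaw": 0},{"dx": 131,"dy": -98,"dz": -40,"turn": 0,"jaw": 0},{"dx": 164,"dy": -122,"dz": -50,"turn": 0,"jaw": 0}])

```text
time: 1.32
tool_pos: [0.3542, -0.3926, 0.3003]
tool_rot: [0.0, 0.978, 0.208, 0.0]
contact_force: [0.4, -0.5, 0.5]
gripper_width: 0.999
grasp_force: 0.0
```

apply_moves(series=[{"dx": 33,"dy": -24,"dz": 0,"turn": 0,"jaw": 0},{"dx": 66,"dy": -48,"dz": 0,"turn": 0,"jaw": 0},{"dx": 98,"dy": -73,"dz": 0,"turn": 0,"jaw": 0},{"dx": 131,"dy": -98,"dz": 0,"turn": 0,"jaw": 0},{"dx": 164,"dy": -122,"dz": 0,"turn": 0,"jaw": 0}])

```text
time: 1.73
tool_pos: [0.4543, -0.2141, 0.3002]
tool_rot: [0.0, 0.978, 0.208, 0.0]
contact_force: [0.1, -0.5, -0.0]
gripper_width: 1.001
grasp_force: 0.0
```

apply_moves(series=[{"dx": 33,"dy": -24,"dz": 0,"turn": 0,"jaw": 0},{"dx": 66,"dy": -48,"dz": 0,"turn": 0,"jaw": 0},{"dx": 98,"dy": -73,"dz": 0,"turn": 0,"jaw": 0},{"dx": 131,"dy": -98,"dz": 0,"turn": -0.12,"jaw": 0},{"dx": 164,"dy": -122,"dz": 0,"turn": -0.24,"jaw": 0}])

```text
time: 2.15
tool_pos: [0.5544, -0.0356, 0.3001]
tool_rot: [0.0, 0.945, 0.327, 0.0]
contact_force: [0.6, -0.4, 0.6]
gripper_width: 0.997
grasp_force: 0.0
```

apply_moves(series=[{"dx": 10,"dy": -5,"dz": 0,"turn": -0.12,"jaw": 0.5},{"dx": 20,"dy": -10,"dz": 0,"turn": -0.24,"jaw": 0.5},{"dx": 30,"dy": -14,"dz": 0,"turn": -0.36,"jaw": 0.5},{"dx": 39,"dy": -18,"dz": 0,"turn": -0.48,"jaw": 0.5},{"dx": 39,"dy": -18,"dz": 0,"turn": -0.6,"jaw": 0.5}])

```text
time: 2.57
tool_pos: [0.5741, 0.0019, 0.2997]
tool_rot: [-0.0, 0.806, 0.592, 0.0]
contact_force: [0.1, 0.4, 0.0]
gripper_width: 0.5
grasp_force: 0.0
```

apply_moves(series=[{"dx": 0,"dy": 0,"dz": 20,"turn": -0.12,"jaw": 0.5},{"dx": 0,"dy": 0,"dz": 50,"turn": -0.24,"jaw": 0.5},{"dx": 0,"dy": 0,"dz": 85,"turn": -0.308,"jaw": 0.5},{"dx": 0,"dy": 0,"dz": 120,"turn": -0.308,"jaw": 0.5},{"dx": 0,"dy": 0,"dz": 120,"turn": -0.308,"jaw": 0.5}])

```text
time: 2.98
tool_pos: [0.5687, 0.001, 0.1713]
tool_rot: [-0.006, 0.708, 0.706, -0.004]
contact_force: [-1.0, 0.1, -1.6]
gripper_width: 0.498
grasp_force: 0.0
```

Run:
```python
from h import *
f=grab_frame('scene');save(f,'s1.png');print(state()['tool_pos'],state()['gripper_width'])
p=proj(f,[.574,.0024,.122]);print(p)
c=f['pixels'][130:260,220:360];cv2.imwrite('pics/s1c.png',cv2.resize(c[:,:,::-1],None,fx=5,fy=4.5,interpolation=cv2.INTER_CUBIC)); print((p-(220,130))*[5,4.5])
```

```text
[0.57060523 0.00078563 0.17523222] 0.5014326854462443
[302.6513344  186.38277207]
[413.25667198 253.72247433]
```

View pics/s1c.png

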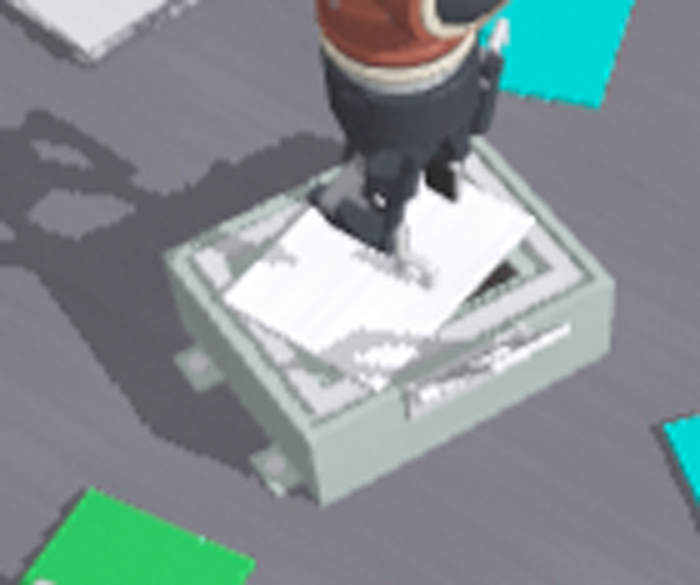

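apply_moves(series=[{"dx": 0,"dy": 0,"dz": 15,"turn": 0,"jaw": 0.5},{"dx": 0,"dy": 0,"dz": 30,"turn": 0,"jaw": 0.5},{"dx": 0,"dy": 0,"dz": 45,"turn": 0,"jaw": 0.5},{"dx": 0,"dy": 0,"dz": 56,"turn": 0,"jaw": 0.5},{"dx": 0,"dy": 0,"dz": 56,"turn": 0,"jaw": 0.5}])

```text
time: 3.45
tool_pos: [0.5734, 0.0004, 0.1235]
tool_rot: [-0.0, 0.708, 0.706, -0.0]
contact_force: [0.5, 0.3, -0.6]
gripper_width: 0.498
grasp_force: 0.0
```

apply_moves(series=[{"dx": 0,"dy": 0,"dz": 0,"turn": 0,"jaw": 1},{"dx": 0,"dy": 0,"dz": 0,"turn": 0,"jaw": 1},{"dx": 0,"dy": 0,"dz": 0,"turn": 0,"jaw": 1},{"dx": 0,"dy": 0,"dz": 0,"turn": 0,"jaw": 1},{"dx": 0,"dy": 0,"dz": 0,"turn": 0,"jaw": 1}])

```text
time: 3.87
tool_pos: [0.5748, 0.0003, 0.1258]
tool_rot: [0.001, 0.708, 0.706, 0.001]
contact_force: [0.4, -0.1, 5.3]
gripper_width: 0.069
grasp_force: 58.8
```

apply_moves(series=[{"dx": 0,"dy": 0,"dz": -6,"turn": 0,"jaw": 1},{"dx": 0,"dy": 2,"dz": -12,"turn": 0.1,"jaw": 1},{"dx": 0,"dy": 4,"dz": -12,"turn": 0.2,"jaw": 1},{"dx": 1,"dy": 6,"dz": -12,"turn": 0.3,"jaw": 1},{"dx": 1.5,"dy": 7,"dz": -12,"turn": 0.355,"jaw": 1}])

```text
time: 4.28
tool_pos: [0.5796, 0.0021, 0.1344]
tool_rot: [-0.001, 0.823, 0.568, -0.001]
contact_force: [-1.0, -0.4, -5.0]
gripper_width: 0.068
grasp_force: 58.7
```

apply_moves(series=[{"dx": 0,"dy": 0,"dz": 0,"turn": 0,"jaw": 1},{"dx": 0,"dy": 0,"dz": 0,"turn": 0,"jaw": 1},{"dx": 0,"dy": 0,"dz": 0,"turn": 0,"jaw": 1}])

```text
time: 4.53
tool_pos: [0.5799, 0.002, 0.1349]
tool_rot: [-0.001, 0.821, 0.57, -0.001]
contact_force: [0.2, 0.6, -4.1]
gripper_width: 0.064
grasp_force: 58.7
```

Run:
```python
from fit import *
a=grab_frame('scene');b=grab_frame('top');save(a,'s2.png');save(b,'t2.png')
s=state();print(s['tool_pos'],s['tool_rot'],s['contact_force'],s['ft_torque'])
x=[.574,-.018,.09,-.351]
cv2.imwrite('pics/r2.png',np.hstack([rect(b,x,s=1.6),rect(a,x,s=1.6)]))
```

```text
[0.58020632 0.00191001 0.13534588] [-3.33038567e-04  8.21509842e-01  5.70194151e-01 -3.13646504e-04] [-0.54237492 -0.75053416 -4.4188403 ] [ 0.12840783 -0.10086891 -0.02785277]
```

View pics/r2.png

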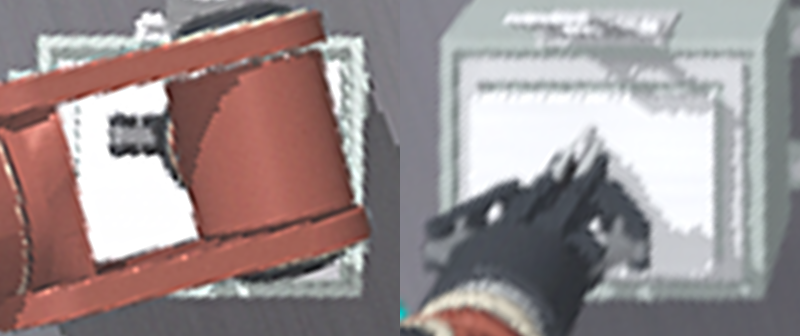

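Run:
```python
from fit import *
a=grab_frame('scene')
x=[.574,-.018,.09,-.351]; s=2
for z in(.09,.1075):
    im=cv2.cvtColor(rect(a,x,z=z,s=s),cv2.COLOR_BGR2GRAY).astype(float)
    R=lambda X0,X1,Y0,Y1:im[int((105-Y1)*s):int((105-Y0)*s),int((125+X0)*s):int((125+X1)*s)]
    print(z);print('left -105..-60',R(-105,-60,0,35).mean(0).round()[::2].astype(int))
    print('right 60..105',R(60,105,-20,0).mean(0).round()[::2].astype(int))
    print('top 85..40',R(-55,-10,40,85).mean(1).round()[::2].astype(int))
```

```text
0.09
left -105..-60 [130 129 131 137 150 165 180 192 198 200 195 185 168 151 143 147 164 186
 204 215 219 222 226 234 242 248 252 253 253 253 253 253 252 252 252 252
 253 252 252 252 252 252 252 252 252]
right 60..105 [251 251 251 251 251 251 252 253 252 245 226 199 174 158 152 152 156 162
 168 171 171 170 172 181 198 214 221 215 198 178 160 150 149 156 169 182
 193 198 199 199 195 186 170 151 135]
top 85..40 [186 182 179 181 187 193 196 196 191 182 173 164 158 157 162 174 188 203
 214 220 223 224 224 224 224 225 225 224 221 213 201 185 170 163 167 179
 196 213 228 239 246 248 249 250 249]
0.1075
left -105..-60 [130 130 130 131 131 131 131 130 129 130 137 150 167 182 193 199 200 195
 183 166 150 143 151 170 192 208 216 220 223 229 236 244 249 252 253 252
 252 252 252 252 252 252 252 252 252]
right 60..105 [251 251 251 251 251 251 251 251 251 251 252 253 252 245 226 199 174 157
 151 151 157 163 169 171 171 171 176 189 206 219 220 209 190 171 156 149
 151 161 175 188 195 198 199 198 191]
top 85..40 [192 183 173 164 158 159 166 180 195 208 218 223 224 224 224 224 225 225
 225 223 217 206 191 175 165 164 174 190 207 223 236 244 247 248 249 249
 249 248 248 248 248 249 249 250 251]
```

apply_moves(series=[{"dx": -1,"dy": 1,"dz": 4,"turn": 0,"jaw": 1},{"dx": -1,"dy": 1,"dz": 8,"turn": 0,"jaw": 1},{"dx": -1,"dy": 1,"dz": 11,"turn": 0,"jaw": 1},{"dx": -1,"dy": 1,"dz": 13,"turn": 0,"jaw": 1},{"dx": -1,"dy": 1,"dz": 13,"turn": 0,"jaw": 1}])

```text
time: 5.1
tool_pos: [0.5808, 0.0006, 0.1221]
tool_rot: [-0.0, 0.822, 0.57, -0.0]
contact_force: [-0.0, -0.1, -3.8]
gripper_width: 0.067
grasp_force: 58.9
```

apply_moves(series=[{"dx": 0,"dy": 0,"dz": 1.5,"turn": 0,"jaw": 1},{"dx": 0,"dy": 0,"dz": 3,"turn": 0,"jaw": 1},{"dx": 0,"dy": 0,"dz": 3,"turn": 0,"jaw": 1}])

```text
time: 5.35
tool_pos: [0.5813, 0.0005, 0.1202]
tool_rot: [0.0, 0.822, 0.57, 0.0]
contact_force: [-1.4, 0.1, 0.4]
gripper_width: 0.065
grasp_force: 59.1
```

apply_moves(series=[{"dx": 0,"dy": 0,"dz": 1,"turn": 0,"jaw": 1},{"dx": 0,"dy": 0,"dz": 2,"turn": 0,"jaw": 1},{"dx": 0,"dy": 0,"dz": 2,"turn": 0,"jaw": 1},{"dx": 0,"dy": 0,"dz": 2,"turn": 0,"jaw": 1}])

```text
time: 5.68
tool_pos: [0.5814, 0.0005, 0.1184]
tool_rot: [0.0, 0.822, 0.57, 0.0]
contact_force: [-2.0, 0.5, 1.8]
gripper_width: 0.068
grasp_force: 59.4
```

Run:
```python
from fit import *
a=grab_frame('scene');save(a,'s3.png');s=state();print(s['tool_pos'],s['contact_force'],s['ft_torque'],s['tool_rot'])
x=[.574,-.018,.09,-.351]; s=2
for z in(.092,.098):
    im=cv2.cvtColor(rect(a,x,z=z,s=s),cv2.COLOR_BGR2GRAY).astype(float)
    R=lambda X0,X1,Y0,Y1:im[int((105-Y1)*s):int((105-Y0)*s),int((125+X0)*s):int((125+X1)*s)]
    print(z);print('left -105..-60',R(-105,-60,0,35).mean(0).round()[::2].astype(int))
    print('right 60..105',R(60,105,-20,0).mean(0).round()[::2].astype(int))
    print('top 85..40',R(-55,-10,40,85).mean(1).round()[::2].astype(int))
c=rect(a,x,z=.09,s=3);cv2.imwrite('pics/r3.png',c)
```

```text
[5.81439363e-01 5.49033068e-04 1.18368394e-01] [-1.62436758  0.78962762  1.04661286] [-0.0379314   0.47974347  0.01341955] [2.01514456e-04 8.21700235e-01 5.69919849e-01 2.22327073e-04]
0.092
left -105..-60 [131 130 129 132 139 152 168 183 193 199 199 194 181 164 149 143 150 169
 191 208 217 220 221 222 222 223 222 215 202 187 179 186 206 228 245 252
 253 253 253 252 253 253 253 253 253]
right 60..105 [252 252 252 252 252 252 252 252 252 252 251 252 253 253 251 242 228 215
 211 214 219 222 222 222 223 225 225 219 205 185 167 154 148 151 162 176
 189 196 198 199 197 190 177 158 141]
top 85..40 [182 180 182 187 193 197 197 192 183 174 165 159 157 162 173 188 202 214
 220 223 224 224 224 224 225 225 223 219 217 219 224 231 239 245 250 251
 250 249 248 249 249 249 250 251 251]
0.098
left -105..-60 [131 131 131 130 129 130 135 146 161 177 190 198 200 197 187 171 154 144
 148 164 185 203 215 220 221 222 222 223 223 218 206 191 180 184 203 226
 243 252 254 253 253 252 252 252 251]
right 60..105 [252 252 252 252 252 252 252 252 252 252 252 251 252 252 253 253 247 232
 218 210 212 217 221 222 223 223 225 225 220 208 189 170 156 148 148 157
 171 185 194 198 199 197 192 180 162]
top 85..40 [188 193 198 198 194 186 176 167 160 156 160 171 186 201 213 220 223 224
 224 224 225 225 225 223 220 217 219 224 231 238 246 250 251 250 249 249
 249 249 250 250 251 252 252 252 251]
```

View pics/r3.png

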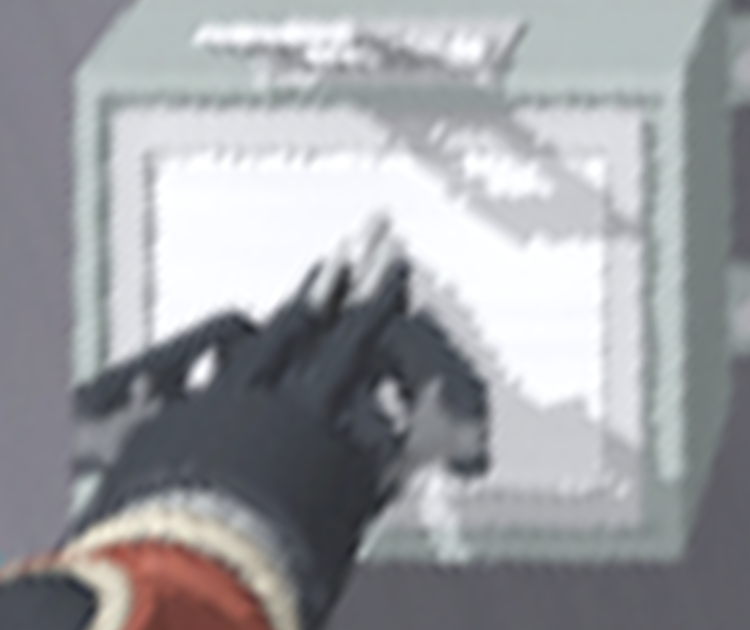

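apply_moves(series=[{"dx": 0,"dy": 0,"dz": 0,"turn": 0,"jaw": 0.5},{"dx": 0,"dy": 0,"dz": 0,"turn": 0,"jaw": 0.5},{"dx": 0,"dy": 0,"dz": 0,"turn": 0,"jaw": 0.5},{"dx": 0,"dy": 0,"dz": -10,"turn": 0,"jaw": 0.5},{"dx": 0,"dy": 0,"dz": -30,"turn": 0,"jaw": 0.5}])

```text
time: 6.15
tool_pos: [0.5794, 0.0008, 0.1456]
tool_rot: [-0.002, 0.822, 0.57, -0.002]
contact_force: [0.7, 0.6, 0.4]
gripper_width: 0.501
grasp_force: 0.0
```

apply_moves(series=[{"dx": -15,"dy": 0,"dz": -30,"turn": 0,"jaw": 1},{"dx": -35,"dy": 0,"dz": -60,"turn": 0,"jaw": 1},{"dx": -60,"dy": 0,"dz": -90,"turn": 0,"jaw": 1},{"dx": -90,"dy": 0,"dz": -120,"turn": 0,"jaw": 1},{"dx": -120,"dy": 0,"dz": -150,"turn": 0,"jaw": 1}])

```text
time: 6.57
tool_pos: [0.539, -0.1116, 0.2993]
tool_rot: [0.001, 0.821, 0.57, 0.001]
contact_force: [0.2, -1.2, -0.6]
gripper_width: 0.003
grasp_force: 0.0
```

Run:
```python
from fit import *
a=grab_frame('scene');b=grab_frame('top');save(a,'s4.png');save(b,'t4.png');s=state();print(s['tool_pos'],s['contact_force'],s['tool_rot'],s['joint_pos'])
for n,f in(('s',a),('t',b)): print(n,[(round(o['conf'],2),o['extent']) for o in spotter.outline_of(f,'hasp')])
x=[.574,-.018,.09,-.351]
c=a['pixels'][150:235,245:350,::-1];d=b['pixels'][155:260,280:390,::-1]
k=lambda i,w,h:cv2.resize(i,(w,h),interpolation=cv2.INTER_CUBIC)
cv2.imwrite('pics/c4.png',np.hstack([k(c,420,340),k(rect(b,x,s=1.6),400,340)])[:, :800])
```

```text
[ 0.54105632 -0.11463314  0.30498699] [0.60035294 0.66895159 0.43754672] [0.00569186 0.82289711 0.56815222 0.00331867] [-3.42748800e-01 -1.54196472e-01  1.72200366e+00 -1.26189655e-03
  1.56066856e+00  1.95046198e-02]
s [(0.56, [306.3, 202.8, 336.8, 218.0]), (0.16, [170.5, 125.6, 210.2, 185.2])]
t [(0.58, [292.5, 178.7, 318.1, 204.7])]
```

View pics/c4.png

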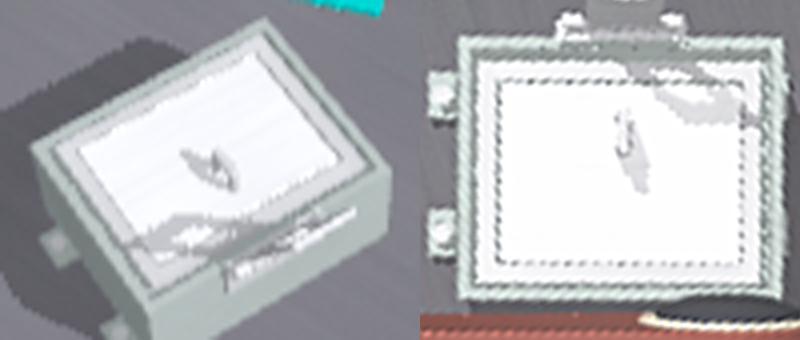

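Run:
```python
from fit import *
from scipy.optimize import least_squares
a=grab_frame('scene');b=grab_frame('top')
s=state();print(s['tool_pos'])
B=np.array([.574,-.018,0]);ex=np.array([np.cos(.351),-np.sin(.351),0]);ey=np.array([np.sin(.351),np.cos(.351),0])
W=lambda X,Y,Z:B+X*ex+Y*ey+[0,0,Z]
tip=lambda th,x,r=.114:W(x,.09-r*np.cos(th),.095+r*np.sin(th))
for th in np.arange(1.85,2.3,.1):
    print(th.round(2),[((proj(b,tip(th,x))-(270,150))*4.5).round().tolist() for x in(.023,-.023)],[((proj(a,tip(th,x))-(230,130))*4.5).round().tolist() for x in(.023,-.023)])
r=s['tool_pos']-B;print('TCP box',r@ex,r@ey)
```

```text
[ 0.53919206 -0.1101691   0.29557631]
1.85 [[166.0, 137.0], [139.0, 211.0]] [[377.0, 330.0], [445.0, 289.0]]
1.95 [[149.0, 132.0], [122.0, 205.0]] [[388.0, 347.0], [456.0, 307.0]]
2.05 [[132.0, 127.0], [105.0, 200.0]] [[398.0, 365.0], [467.0, 324.0]]
2.15 [[117.0, 122.0], [90.0, 195.0]] [[409.0, 383.0], [477.0, 342.0]]
2.25 [[103.0, 119.0], [76.0, 191.0]] [[418.0, 401.0], [486.0, 360.0]]
TCP box -0.0009945307561818324 -0.0985177431880504
```

apply_moves(series=[{"dx": 25,"dy": 1,"dz": 0,"turn": 0,"jaw": 1},{"dx": 65,"dy": 1,"dz": 0,"turn": 0,"jaw": 1},{"dx": 105,"dy": 1,"dz": 0,"turn": 0,"jaw": 1},{"dx": 145,"dy": 1,"dz": 0,"turn": 0,"jaw": 1},{"dx": 185,"dy": 1,"dz": 0,"turn": 0,"jaw": 1}])

```text
time: 7.28
tool_pos: [0.6048, 0.0651, 0.2943]
tool_rot: [-0.001, 0.821, 0.57, -0.001]
contact_force: [-0.5, -0.9, -0.3]
gripper_width: -0.001
grasp_force: 0.0
```

apply_moves(series=[{"dx": 40,"dy": 0,"dz": 0,"turn": 0,"jaw": 1},{"dx": 70,"dy": 0,"dz": 0,"turn": 0,"jaw": 1},{"dx": 90,"dy": 0,"dz": 15,"turn": 0,"jaw": 1},{"dx": 90,"dy": 0,"dz": 45,"turn": 0,"jaw": 1},{"dx": 90,"dy": 0,"dz": 70,"turn": 0,"jaw": 1}])

```text
time: 7.7
tool_pos: [0.6361, 0.1494, 0.2238]
tool_rot: [-0.001, 0.82, 0.572, -0.001]
contact_force: [0.6, 0.1, 0.0]
gripper_width: -0.003
grasp_force: 0.0
```

apply_moves(series=[{"dx": 0,"dy": 0,"dz": 15,"turn": 0,"jaw": 1},{"dx": 0,"dy": 0,"dz": 20,"turn": 0,"jaw": 1},{"dx": 0,"dy": 0,"dz": 20,"turn": 0,"jaw": 1},{"dx": 0,"dy": 0,"dz": 20,"turn": 0,"jaw": 1}])

```text
time: 8.03
tool_pos: [0.637, 0.1465, 0.2073]
tool_rot: [0.0, 0.822, 0.57, 0.0]
contact_force: [-0.1, -0.9, 0.3]
gripper_width: 0.003
grasp_force: 0.0
```

```bash
cat >> h.py <<'E'
def tcpbox():
    s=state();r=s['tool_pos']-np.array([.574,-.018,0]);c,n=np.cos(.351),np.sin(.351)
    q=s['tool_rot'];return 'X %.1f Y %.1f z %.1f'%tuple(1e3*np.array([r[0]*c-r[1]*n,r[0]*n+r[1]*c,r[2]])),'yaw-err',2*np.arctan2(q[2],q[1])-(np.pi/2-.351),s['contact_force']
E
python3 -c "
from h import *
print(tcpbox())"
```

```text
('X 2.6 Y 176.2 z 207.3', 'yaw-err', np.float64(-0.006894822781692955), array([-0.05062188, -0.89963692,  0.33351648]))
```

apply_moves(series=[{"dx": -15,"dy": -2.5,"dz": 0,"turn": 0,"jaw": 1},{"dx": -28,"dy": -2.5,"dz": 0,"turn": 0,"jaw": 1},{"dx": -40,"dy": -2.5,"dz": 0,"turn": 0,"jaw": 1},{"dx": -50,"dy": -2.5,"dz": 0,"turn": 0,"jaw": 1},{"dx": -60,"dy": -2.5,"dz": 0,"turn": 0,"jaw": 1}])

```text
time: 8.45
tool_pos: [0.6158, 0.0917, 0.2116]
tool_rot: [0.001, 0.822, 0.57, 0.005]
contact_force: [2.2, 5.7, 4.5]
gripper_width: -0.0
grasp_force: 2.9
```

Run:
```python
from fit import *
a=grab_frame('scene');print(tcpbox())
c=a['pixels'][125:235,240:360,::-1]
cv2.imwrite('pics/c5.png',cv2.resize(c,None,fx=5,fy=5,interpolation=cv2.INTER_CUBIC))
```

```text
('X 1.5 Y 115.7 z 211.3', 'yaw-err', np.float64(-0.008220096954560052), array([1.57155948, 2.60574556, 2.85116907]))
```

View pics/c5.png

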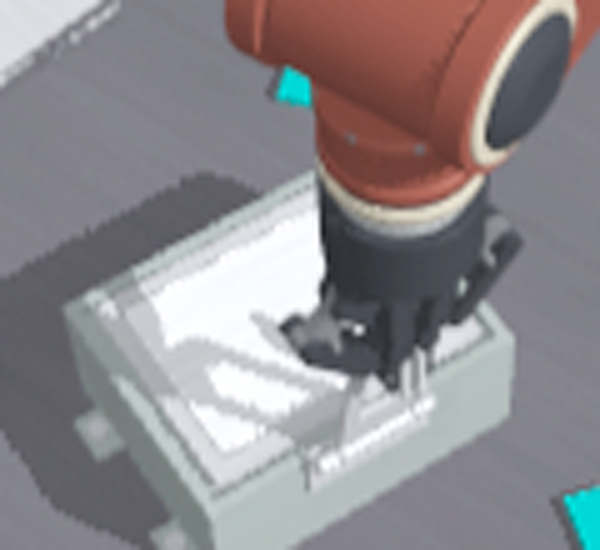

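apply_moves(series=[{"dx": -6,"dy": 0,"dz": -8,"turn": 0,"jaw": 1},{"dx": -13,"dy": 0,"dz": -11,"turn": 0,"jaw": 1},{"dx": -27,"dy": 0,"dz": -10.5,"turn": 0,"jaw": 1},{"dx": -41,"dy": 0,"dz": -8,"turn": 0,"jaw": 1},{"dx": -56,"dy": 0,"dz": -2.5,"turn": 0,"jaw": 1}])

```text
time: 8.92
tool_pos: [0.5948, 0.0392, 0.2122]
tool_rot: [0.0, 0.822, 0.57, 0.003]
contact_force: [0.1, 4.2, 3.7]
gripper_width: -0.001
grasp_force: 2.7
```

```bash
python3 -c "
from h import *
print(tcpbox())"
```

```text
('X -0.1 Y 60.9 z 212.2', 'yaw-err', np.float64(-0.006568358101795901), array([0.1471538 , 4.1555128 , 3.67037944]))
```

apply_moves(series=[{"dx": -14,"dy": 0,"dz": 6.5,"turn": 0,"jaw": 1},{"dx": -27,"dy": 0,"dz": 15.5,"turn": 0,"jaw": 1},{"dx": -39,"dy": 0,"dz": 25.5,"turn": 0,"jaw": 1},{"dx": -49,"dy": 0,"dz": 38,"turn": 0,"jaw": 1},{"dx": -57.5,"dy": 0,"dz": 51.5,"turn": 0,"jaw": 1}])

```text
time: 9.33
tool_pos: [0.5741, -0.0162, 0.1572]
tool_rot: [0.001, 0.822, 0.57, 0.001]
contact_force: [2.4, 4.8, 3.6]
gripper_width: 0.002
grasp_force: 2.7
```

Run:
```python
from fit import *
a=grab_frame('scene');print(tcpbox())
c=a['pixels'][125:235,240:360,::-1]
cv2.imwrite('pics/c6.png',cv2.resize(c,None,fx=5,fy=5,interpolation=cv2.INTER_CUBIC))
```

```text
('X -2.2 Y -0.1 z 153.4', 'yaw-err', np.float64(-0.008247438942762919), array([ 2.51671738, -0.15226151,  2.82929855]))
```

View pics/c6.png

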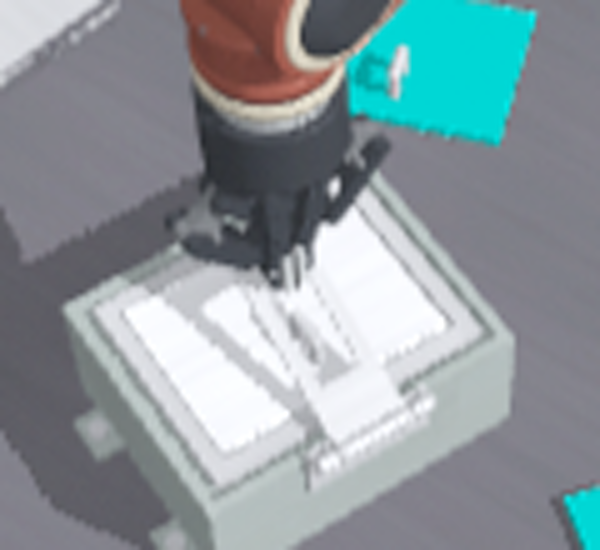

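apply_moves(series=[{"dx": -4,"dy": 1,"dz": 10,"turn": 0,"jaw": 1},{"dx": -7,"dy": 1,"dz": 20,"turn": 0,"jaw": 1},{"dx": -9,"dy": 1,"dz": 28,"turn": 0,"jaw": 1},{"dx": -11,"dy": 1,"dz": 34,"turn": 0,"jaw": 1},{"dx": -12,"dy": 1,"dz": 38,"turn": 0,"jaw": 1}])

```text
time: 9.8
tool_pos: [0.5702, -0.0267, 0.1188]
tool_rot: [-0.0, 0.822, 0.57, -0.0]
contact_force: [-0.1, 3.1, 5.5]
gripper_width: 0.002
grasp_force: 2.4
```

apply_moves(series=[{"dx": -1,"dy": 0,"dz": 2,"turn": 0,"jaw": 1},{"dx": -2,"dy": 0,"dz": 4,"turn": 0,"jaw": 1},{"dx": -3,"dy": 0,"dz": 5,"turn": 0,"jaw": 1},{"dx": -3,"dy": 0,"dz": 5,"turn": 0,"jaw": 1}])

```text
time: 10.13
tool_pos: [0.5695, -0.0299, 0.1149]
tool_rot: [0.0, 0.822, 0.57, 0.0]
contact_force: [1.7, 2.2, 3.6]
gripper_width: 0.004
grasp_force: 1.5
```

```bash
python3 -c "
from h import *
print(tcpbox())"
```

```text
('X -0.1 Y -12.7 z 114.9', 'yaw-err', np.float64(-0.006879882572162099), array([1.66946698, 2.15647266, 3.57890743]))
```

apply_moves(series=[{"dx": 0,"dy": 0,"dz": 1,"turn": 0,"jaw": 1},{"dx": 0,"dy": 0,"dz": 2,"turn": 0,"jaw": 1},{"dx": 0,"dy": 0,"dz": 2,"turn": 0,"jaw": 1}])

```text
time: 10.38
tool_pos: [0.5696, -0.0299, 0.1134]
tool_rot: [0.0, 0.822, 0.57, -0.0]
contact_force: [-1.1, 2.9, 6.0]
gripper_width: -0.001
grasp_force: 3.2
```

apply_moves(series=[{"dx": 0,"dy": 0,"dz": 1,"turn": 0,"jaw": 1},{"dx": 0,"dy": 0,"dz": 2,"turn": 0,"jaw": 1},{"dx": 0,"dy": 0,"dz": 2,"turn": 0,"jaw": 1}])

```text
time: 10.63
tool_pos: [0.5697, -0.0299, 0.1133]
tool_rot: [0.0, 0.822, 0.57, -0.0]
contact_force: [-5.8, 2.0, 15.3]
gripper_width: 0.001
grasp_force: 7.5
```

apply_moves(series=[{"dx": 0,"dy": 0,"dz": 1,"turn": 0,"jaw": 1},{"dx": 0,"dy": 0,"dz": 2,"turn": 0,"jaw": 1},{"dx": 0,"dy": 0,"dz": 2,"turn": 0,"jaw": 1},{"dx": 0,"dy": 0,"dz": 2,"turn": 0,"jaw": 1}])

```text
time: 10.97
tool_pos: [0.5699, -0.03, 0.113]
tool_rot: [0.0, 0.822, 0.57, -0.0]
contact_force: [-10.3, 2.9, 23.2]
gripper_width: 0.0
grasp_force: 11.6
```

apply_moves(series=[{"dx": 0,"dy": 0,"dz": -6,"turn": 0,"jaw": 1},{"dx": 0,"dy": 0,"dz": -20,"turn": 0,"jaw": 1},{"dx": -20,"dy": 0,"dz": -55,"turn": 0,"jaw": 1},{"dx": -60,"dy": 0,"dz": -90,"turn": 0,"jaw": 1},{"dx": -100,"dy": 0,"dz": -120,"turn": 0,"jaw": 1}])

```text
time: 11.38
tool_pos: [0.5388, -0.1093, 0.2171]
tool_rot: [0.0, 0.821, 0.571, -0.001]
contact_force: [1.2, -0.5, 0.5]
gripper_width: -0.0
grasp_force: 0.0
```

Run:
```python
from fit import *
a=grab_frame('scene');save(a,'s7.png');print(tcpbox())
B=np.array([.574,-.018,0]);ex=np.array([np.cos(.351),-np.sin(.351),0]);ey=np.array([np.sin(.351),np.cos(.351),0])
for th in(0,.05,.1):
    for x in(.023,-.023): print(th,((proj(a,B+x*ex+(.09-.114*np.cos(th)+.002*np.sin(th))*ey+[0,0,.097+.114*np.sin(th)])-(240,125))*5).round())
c=a['pixels'][125:235,240:360,::-1]
cv2.imwrite('pics/c7.png',cv2.resize(c,None,fx=5,fy=5,interpolation=cv2.INTER_CUBIC))
```

```text
('X 1.4 Y -103.2 z 223.5', 'yaw-err', np.float64(-0.00962439257755987), array([ 2.20420451, -3.91888297,  3.50642589]))
0 [229. 302.]
0 [297. 264.]
0.05 [229. 297.]
0.05 [297. 259.]
0.1 [228. 293.]
0.1 [297. 254.]
```

View pics/c7.png

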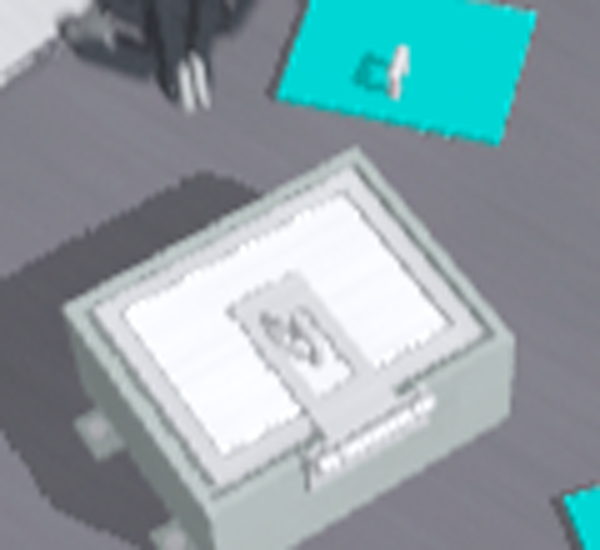

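The hasp lies flat: its end corners sit at (228,308) and (297,270) in the crop, the staple comes up through the slot, and the arm is clear of everything.

apply_moves(series=[{"dx": 0,"dy": 0,"dz": 0,"turn": 0,"jaw": 1},{"dx": 0,"dy": 0,"dz": 0,"turn": 0,"jaw": 1},{"dx": 0,"dy": 0,"dz": 0,"turn": 0,"jaw": 1},{"dx": 0,"dy": 0,"dz": 0,"turn": 0,"jaw": 1},{"dx": 0,"dy": 0,"dz": 0,"turn": 0,"jaw": 1}])

```text
time: 11.85
tool_pos: [0.5392, -0.1076, 0.2147]
tool_rot: [-0.001, 0.821, 0.57, -0.001]
contact_force: [-0.4, -0.5, -0.1]
gripper_width: -0.001
grasp_force: 0.0
```

```bash
python3 -c "
from plant import ticket
print(ticket.job_done())"
```

```text
the job is handed in; nothing more can be done
None
```

The box is shut and handed in at about 12 s: the cover is in its seat, the hasp is flat over the staple (pressed to its stop at about 23 N) and the arm is clear; the hand-in call gave no verdict.

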